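# Load the culture vessels into their stage adapters

### The job

Get the next imaging run ready: put each of the four culture vessels lying on the bench (large round dish, small round dish, square dish, chamber slide) into the metal stage adapter whose recess has its shape and size, lying flat on the recess floor. Keep the vessels level, set them down rather than drop them, and leave the vial and the computer mouse where they are.

Things in the scene. Friction and masses are not known exactly. Their poses are not given: they have to be found in the camera images.
- large_dish: Large lidded round culture dish of white plastic, 58 mm diameter, 22 mm high, upright on the bench, about 70 g. Origin: centre of its underside; z up. Grasp across the diameter, any direction.
- small_dish: Small lidded round culture dish of white plastic, 38 mm diameter, 22 mm high, upright on the bench, about 40 g. Origin: centre of its underside; z up. Grasp across the diameter, any direction.
- square_dish: Square lidded culture dish of white plastic, 44 x 44 mm, 22 mm high, upright on the bench, about 60 g, turned anyhow. Origin: centre of its underside; x and y square to its sides, z up.
- chamber_slide: Chamber slide of white plastic: a flat slide 76 (own x) x 26 (own y) x 3 mm carrying in its middle a block of wells 60 x 24 mm, two rows of four grey wells on top, its top 22 mm above the slide's underside. About 50 g, turned anyhow. Origin: centre of its underside; x along its length, z up. Grasp the block across y, 24 mm.
- large_round_adapter: Fixed grey metal stage adapter: plate 90 (own x) x 110 (own y) x 10 mm high, lying on the bench, turned up to 0.2 rad, with a dark-floored recess in its middle: round, 70 mm diameter, for the large round dish. Recess 6 mm deep (floor 4 mm above the bench), upright walls, 1 mm chamfer. Origin: centre of the underside, under the recess; z up.
- small_round_adapter: Fixed grey metal stage adapter: plate 90 (own x) x 110 (own y) x 10 mm high, lying on the bench, turned up to 0.2 rad, with a dark-floored recess in its middle: round, 50 mm diameter, for the small round dish. Recess 6 mm deep (floor 4 mm above the bench), upright walls, 1 mm chamfer. Origin: centre of the underside, under the recess; z up.
- square_adapter: Fixed grey metal stage adapter: plate 90 (own x) x 110 (own y) x 10 mm high, lying on the bench, turned up to 0.2 rad, with a dark-floored recess in its middle: square, 56 x 56 mm, sides along x and y, for the square dish. Recess 6 mm deep (floor 4 mm above the bench), upright walls, 1 mm chamfer. Origin: centre of the underside, under the recess; z up.
- slide_adapter: Fixed grey metal stage adapter: plate 90 (own x) x 110 (own y) x 10 mm high, lying on the bench, turned up to 0.2 rad, with a dark-floored recess in its middle: oblong, 38 (x) x 88 mm (y), for the chamber slide (its length along this y, either way round). Recess 6 mm deep (floor 4 mm above the bench), upright walls, 1 mm chamfer. Origin: centre of the underside, under the recess; z up.
- vial: Bystander: loose upright amber vial with a white cap, 28 mm diameter, 55 mm high. Origin: centre of its underside. Not to be moved.
- mouse: Bystander: loose grey computer mouse, 98 (x) x 56 (y) x 28 mm high. Origin: centre of its underside. Not to be moved.
Things that resemble listed ones, but are neither listed nor needed, are in the scene too. Leave any pink or yellow look-alike of the large_dish alone.

How it is judged:
By the outcome, as a careful person would: the job done as asked, in the order asked, and still so for the second after the job is handed in, with the robot touching nothing.
It also fails if it takes over 102 s, if anything falls off the work surface, if the arm or the gripper's body presses on something with over 40 N, if the wrist force passes 120 N, or if a joint passes its speed limit or range.

### The arm

A 6-joint arm with a two-finger parallel gripper is mounted at the origin on the work surface. World frame = base frame: x ahead of the robot, y to its left, z up, the work surface at z = 0. Lengths are in m, angles in rad, forces in N, time in s.
With the tool pointing down it reaches from about 0.35 to 0.975 m from the base axis. Payload 4.9 kg.
Tool frame: the origin (TCP) lies at the very end of the fingers, on their centre line; the grasp point (between the pads) lies 19 mm behind it (ctrl.grasp_offset is the distance from the TCP to the grasp point, in m); z points along the fingers, y is the line along which they close (so a half turn about z gives the same grasp; the last joint's range is limited). The gripper opens to 85 mm and grips with 20 to 120 N. Pads are 22 mm wide; open, the fingers measure 114 mm over their backs; the gripper's body (76 mm by 85 mm) begins 54 mm behind the grasp point. The pads swing forward as they close: fully open they stand 13 mm farther back than shut.
Start: joints at [1.039, 0.053, 1.613, -0, 1.476, -0.119], TCP at [0.251, 0.572, 0.231] pointing down, gripper open.
Joint ranges: [-3.01, 3.01], [-1.01, 2.22], [0.06, 2.58], [-1.02, 4.17], [0.09, 2.62], [-3.14, 3.14]. Speed limits (rad/s): [2.57, 2.57, 3.14, 3.14, 3.14, 3.14].

### API

Orientations are given as a rotation vector (axis times angle).
In Python, from station import ctrl, optics gives the robot as it stands.
- The arm moves only by the shell command python3 -m handwheel 'ROWS' [OPENING] [FORCE]. ROWS is JSON, a list of rows, each an object of numbers: "tx", "ty", "tz": the shift along the tool's x, y, z in mm; "roll": the turn about the tool's z in rad. A call has 1 to 12 rows; each row shifts and turns the commanded pose from where the row before left it, along the tool's axes as they then stand; what a row does not reach is not made up. A row lasts 1/12 s, in which the tool goes at most 41.7 mm and 7.16 degrees, less where a joint would pass 70% of its speed; a pose out of reach is approached as far as the arm can. A call with a gripper value outside its range is refused whole. OPENING is the finger opening in mm, from 0 to 85.4, set as the call begins (- or left out, the last holds). The fingers move at their own pace and stop on an object; FORCE is the grip in N (left out, the last holds). Time passes only in rows, so rows that do not move let the fingers close. It gives the time, the measured TCP pose, the force, the opening and the grip force at its end, in the units of the state.
- ctrl.get_obs(): the state, without advancing time (a new reading comes with each control period).
- optics.get_image(name): name is "side" or "top" or "wrist"; returns (picture, depth): 384x512x3 uint8, red, green, blue; 384x512 float32, m along the optical axis (not along the pixel's ray), 0 where there is no reading.
- optics.camera_params(name): a dict with "mtx" (3x3 intrinsics, pixels), "extrinsics" (4x4, takes a point from camera to world coordinates); the wrist camera has in their place "tool_from_camera" (4x4, takes a point from camera to tool coordinates, whose origin is the TCP and whose axes are the flange's). Camera axes: x right, y down, z forward; pixel columns grow to the right and rows downward; lengths in m; the calibration is good to about 2 mm. A picture is of the moment at which its call begins: read the wrist's pose just before it. camera_params takes no time and is no camera call.
- ctrl.finish_job(): hands the job in; it is judged then, once.
The state is a dict: "t": time; "q": joint angles; "dq": joint speeds; "effort": joint torques, N m; "tool_pos": TCP position; "tool_rot": TCP orientation; "contact_force": force on the tool from outside, world axes, zero at the start; "wrist_torque": the same for the moment, N m; "opening": finger opening in m; "grip_force": force on a finger pad.
Only numpy, scipy, OpenCV 4.12 (cv2) and the standard library are available. Lean on these libraries where they do the work, as an engineer would, in place of code of your own. Each camera call takes 0.05 s, during which the arm holds its last target. There are 200 camera calls.

## Working session

There is one attempt and no reset: what is moved stays moved. The work goes in short steps, Python scripts to look and compute and a shell command to move; the robot and the scene stay as the last step left them, time stands still between calls to the robot, and variables do not carry over. Pictures are saved under pics/ and viewed, at most 14 in all, crops included, and the job is handed in when it is done.

```bash
ls; mkdir -p pics; python3 - <<'E'
from station import ctrl, optics
import cv2,numpy as np
o=ctrl.get_obs(); print({k:np.round(v,3).tolist() for k,v in o.items()}, ctrl.grasp_offset)
for n in ("top","side"):
    im,d=optics.get_image(n); cv2.imwrite(f"pics/{n}0.png",im[:,:,::-1]); np.save(f"{n}0.npy",d)
    p=optics.camera_params(n); print(n,np.round(p["mtx"],1).tolist(),np.round(p["extrinsics"],3).tolist())
E
```

```text
pics
{'t': 0.0, 'q': [1.039, 0.053, 1.614, -0.0, 1.476, -0.119], 'dq': [-0.002, 0.002, -0.0, 0.001, 0.001, -0.0], 'effort': [0.002, -39.369, -37.018, 0.0, 0.007, -0.0], 'tool_pos': [0.25, 0.572, 0.23], 'tool_rot': [-0.644, -3.074, 0.003], 'contact_force': [1.267, -0.765, -0.257], 'wrist_torque': [0.037, 0.01, 0.005], 'grip_force': 0.0, 'opening': 0.085} 0.0187
top [[391.4, 0.0, 252.4], [0.0, 391.4, 189.5], [0.0, 0.0, 1.0]] [[-0.022, -0.988, 0.156, 0.416], [-1.0, 0.021, -0.007, 0.009], [0.004, -0.156, -0.988, 1.186], [0.0, 0.0, 0.0, 1.0]]
side [[486.3, 0.0, 253.4], [0.0, 486.3, 186.2], [0.0, 0.0, 1.0]] [[0.919, -0.282, 0.275, 0.252], [-0.394, -0.654, 0.646, -0.712], [-0.002, -0.702, -0.712, 0.836], [0.0, 0.0, 0.0, 1.0]]
```

```bash
python3 - <<'E'
import cv2
im=cv2.imread("pics/top0.png"); cv2.imwrite("pics/top0b.png",cv2.resize(im,(800,600),interpolation=cv2.INTER_CUBIC))
E
```

```text
(no output)
```

View pics/top0b.png

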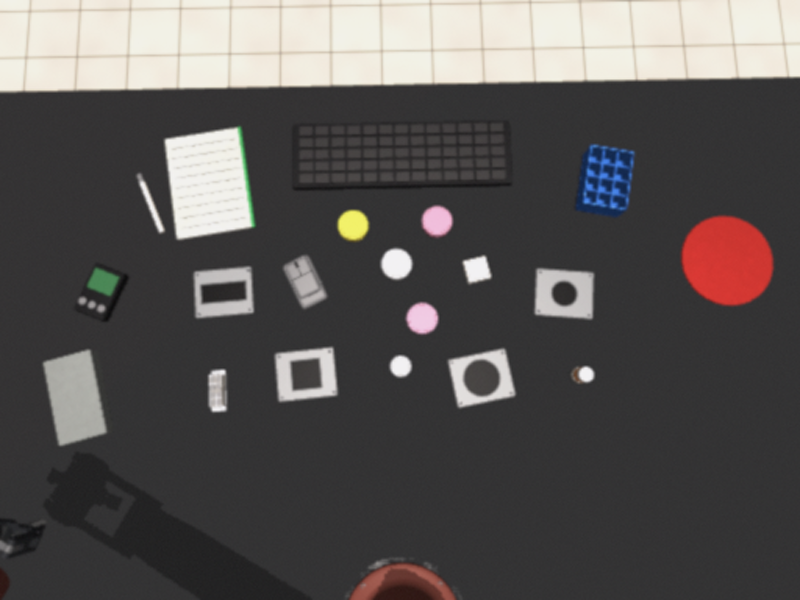

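View pics/side0.png

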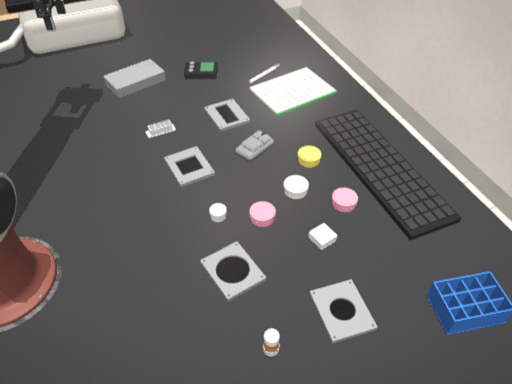

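Top view (800x600 pixels): the large-dish candidates are white (397,263), yellow (353,225), pink (437,220) and pink (422,318). The white one fits, since the dish is white plastic and the coloured ones are the look-alikes. Small dish is at (400,366), square dish (477,269), slide (218,390). Adapters: slide (223,292), square (306,374), large round (481,378), small round (564,293). The vial is at (584,374) and the mouse at (305,281).

```bash
cat > meas.py <<'E'
import cv2,numpy as np
from station import ctrl, optics
def ray(uv,p,z,T=None):
    T=p["extrinsics"] if T is None else T
    uv=np.atleast_2d(uv).astype(float); r=np.c_[(uv-p["mtx"][:2,2])/p["mtx"][[0,1],[0,1]],np.ones(len(uv))]@T[:3,:3].T
    return (T[:3,3]+r*((z-T[2,3])/r[:,2])[:,None])[:,:2]
def pix(X,p,T=None):
    T=p["extrinsics"] if T is None else T
    c=(np.asarray(X)-T[:3,3])@T[:3,:3]; u=p["mtx"]@c; return u[:2]/u[2]
def height(d,p,T=None):
    T=p["extrinsics"] if T is None else T
    v,u=np.mgrid[:d.shape[0],:d.shape[1]]
    r=np.stack([(u-p["mtx"][0,2])/p["mtx"][0,0],(v-p["mtx"][1,2])/p["mtx"][1,1],np.ones_like(u)],-1)*d[...,None]
    return r@T[:3,:3].T+T[:3,3]
E
python3 - <<'E'
from meas import *
seeds=dict(large=(397,263,.022),small=(400,366,.022),square=(477,269,.022),slide=(218,390,.022),
 A_slide=(200,292,.01),A_square=(285,374,.01),A_large=(458,378,.01),A_small=(544,293,.01),mouse=(305,281,.02),vial=(587,374,.055),yellow=(353,225,.022),pinkA=(437,220,.022),pinkB=(422,318,.022))
pt,ps=[optics.camera_params(n) for n in("top","side")]
it,is_=[cv2.imread(f"pics/{n}0.png") for n in("top","side")]
Wt=height(np.load("top0.npy"),pt)
def blob(im,uv):
    g=(im.max(2)>110).astype(np.uint8); n,l,s,c=cv2.connectedComponentsWithStats(g)
    u,v=np.round(uv).astype(int); k=l[v,u]
    if k==0: return None
    return (l==k).astype(np.uint8)
for k,(x,y,z) in seeds.items():
    uv=np.array([x,y])/1.5625; m=blob(it,uv)
    if m is None: print(k,"none");continue
    c=max(cv2.findContours(m,cv2.RETR_EXTERNAL,cv2.CHAIN_APPROX_NONE)[0],key=len)[:,0]
    xy=ray(c,pt,z); r=cv2.minAreaRect((xy*1000).astype(np.float32))
    zz=Wt[...,2][cv2.erode(m,np.ones((3,3)))>0]
    print(k,"top",np.round(r[0],1),np.round(r[1],1),round(r[2],1),"z",np.round(np.median(zz)*1000,1), end=" ")
    if k[:2]=="A_":
        h=cv2.findContours(m,cv2.RETR_CCOMP,cv2.CHAIN_APPROX_NONE); h=[q for q,w in zip(h[0],h[1][0]) if w[3]>=0]
        q=max(h,key=cv2.contourArea)[:,0]; rr=cv2.minAreaRect((ray(q,pt,z)*1000).astype(np.float32)); print("hole",np.round(rr[0],1),np.round(rr[1],1),round(rr[2],1),end=" ")
    print("| range",round(np.hypot(*r[0])))
E
```

```text
large top [663.7  -4.2] [57.7 58.9] 88.8 z 21.4 | range 664
small top [466.4  -7.5] [39.6 40.9] 62.1 z 21.5 | range 466
square top [ 649.5 -159.7] [47.7 47.9] 13.1 z 21.3 | range 669
slide top [427.9 338.8] [78.8 32.4] 1.2 z 20.6 | range 546
A_slide top [617.  334.3] [ 92.5 112.6] 4.1 z 9.5 hole [617.2 333.6] [42.  91.2] 4.1 | range 702
A_square top [455.2 173.4] [ 93.6 113.5] 5.3 z 9.3 hole [455.1 173.7] [58.7 58.7] 4.4 | range 487
A_large top [ 441.2 -161.1] [ 93.5 113.7] 10.6 z 8.9 hole [ 440.1 -161. ] [68.5 67.9] 43.1 | range 470
A_small top [ 600.5 -329.4] [112.8  92.9] 84.7 z 8.9 hole [ 600.4 -328.9] [51.  48.8] 42.3 | range 685
mouse top [633.  174.3] [93.2 51.4] 25.0 z 26.1 | range 657
vial top [ 442.6 -346. ] [28.9 28.1] 2.5 z 53.1 | range 562
yellow top [743.7  80. ] [58.3 60.2] 89.2 z 21.9 | range 748
pinkA top [749.  -85.2] [61.7 60. ] 42.7 z 21.6 | range 754
pinkB top [555.8 -49.7] [59.3 59.7] 43.6 z 21.7 | range 558
```

```bash
cat >> meas.py <<'E'
from scipy.spatial.transform import Rotation as Ro
def go(x,y,z,yaw):  # mm, deg of closing axis (mod 180): prints shift in tool axes as they stand, and roll
    o=ctrl.get_obs(); R=Ro.from_rotvec(o["tool_rot"]).as_matrix()
    s=R.T@(np.array([x,y,z])-np.array(o["tool_pos"])*1000)
    cur=np.degrees(np.arctan2(R[1,1],R[0,1])); dy=(yaw-cur+90)%180-90
    print("t %.2f"%o["t"],"pos",np.round(np.array(o["tool_pos"])*1000,1),"yaw %.1f"%cur,"SHIFT",np.round(s,1),"roll %.3f"%-np.radians(dy),"alt %.3f"%-np.radians(dy-np.sign(dy)*180),"q6 %.2f"%o["q"][5],"tilt",np.round(R[:2,2],4),"open %.1f"%(o["opening"]*1000))
def wrist(seed,z,name=None,th=110):  # seed xy mm, z m
    o=ctrl.get_obs(); p=optics.camera_params("wrist"); B=np.eye(4); B[:3,:3]=Ro.from_rotvec(o["tool_rot"]).as_matrix(); B[:3,3]=o["tool_pos"]
    T=B@p["tool_from_camera"]; im,d=optics.get_image("wrist"); im=im[:,:,::-1].copy()
    if name: cv2.imwrite(f"pics/{name}.png",im)
    W=height(d,p,T)*1000; uv=pix(np.array([seed[0]/1000,seed[1]/1000,z]),p,T); print("seed px",np.round(uv))
    return im,W,p,T,uv
E
python3 -c "
from meas import *
go(664,-4,180,90)
print(optics.camera_params('wrist'))"
```

```text
t 0.10 pos [250.4 572.  230.2] yaw 66.3 SHIFT [-609.9 -361.6   50.7] roll -0.413 alt 2.729 q6 -0.12 tilt [-0.001  -0.0016] open 85.4
{'mtx': array([[269.98255418,   0.        , 260.18527213],
       [  0.        , 269.98255418, 194.56746207],
       [  0.        ,   0.        ,   1.        ]]), 'tool_from_camera': array([[ 1.94931614e-04, -9.59973427e-01, -2.80091022e-01,
         7.21210248e-02],
       [ 9.99999962e-01,  1.32456788e-04,  2.41980657e-04,
         3.42764352e-04],
       [-1.95195043e-04, -2.80091059e-01,  9.59973417e-01,
        -1.43954760e-01],
       [ 0.00000000e+00,  0.00000000e+00,  0.00000000e+00,
         1.00000000e+00]])}
```

```bash
python3 -m handwheel '[{"tx":-30.5,"ty":-18.1},{"tx":-30.5,"ty":-18.1},{"tx":-30.5,"ty":-18.1},{"tx":-30.5,"ty":-18.1},{"tx":-30.5,"ty":-18.1},{"tx":-30.5,"ty":-18.1},{"tx":-30.5,"ty":-18.1},{"tx":-30.5,"ty":-18.1},{"tx":-30.5,"ty":-18.1},{"tx":-30.5,"ty":-18.1}]' 76
python3 -m handwheel '[{"tx":-30.5,"ty":-18.1},{"tx":-30.5,"ty":-18.1},{"tx":-30.5,"ty":-18.1},{"tx":-30.5,"ty":-18.1},{"tx":-30.5,"ty":-18.1},{"tx":-30.5,"ty":-18.1},{"tx":-30.5,"ty":-18.1},{"tx":-30.5,"ty":-18.1},{"roll":-0.12},{"roll":-0.12},{"roll":-0.12},{"roll":-0.053}]'
python3 - <<'E'
from meas import *
go(664,-4,180,90)
import time
im,W,p,T,uv=wrist((664,-4),.022,"w1")
go(664,-4,180,90)
E
```

```text
t 0.10 pos [250.4 572.  230.2] yaw 66.3 SHIFT [-609.9 -361.6   50.7] roll -0.413 alt 2.729 q6 -0.12 tilt [-0.001  -0.0016] open 85.4
seed px [ 76. 478.]
t 0.15 pos [250.5 572.1 230.3] yaw 66.3 SHIFT [-609.9 -361.7   50.8] roll -0.413 alt 2.729 q6 -0.12 tilt [-0.0008 -0.0014] open 85.3$[0]: bad value
$[0]: bad value
```

View pics/w1.png

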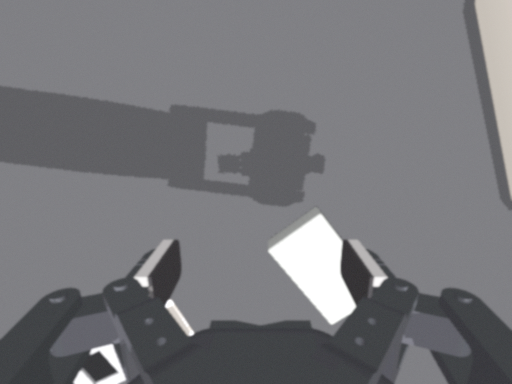

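The arm didn't move: the rows were refused as a bad value. The picture shows only empty bench at the start pose. I'll try whole numbers.

```bash
python3 -m handwheel '[{"tx":-30,"ty":-18}]' 76 ; python3 -m handwheel '[{"tx":-30,"ty":-18,"tz":0,"roll":0}]'; python3 -m handwheel --help | head -30
```

```text
t: 0.23
tool_pos: [0.2686, 0.5461, 0.2306]
tool_rot: [-0.636, -3.074, -0.001]
contact_force: [2.2, -1.0, 0.3]
opening: 0.0855
grip_force: 0.0$[0]: bad value
invalid input: not JSON, or not a number
```

```bash
python3 -m handwheel '[{"tx":-30,"ty":-18}]' 76 20| head -2;  python3 -m handwheel '[{"tx":-30.5,"ty":-18}]'| head -2; python3 -m handwheel '[{"tx":-30,"ty":-18,"roll":-0.12}]'|head -2; python3 -c "
from meas import *
go(664,-4,180,90)"
```

```text
t 0.23 pos [268.6 546.1 230.6] yaw 66.6 SHIFT [-581.3 -348.2   49.2] roll -0.408 alt 2.734 q6 -0.17 tilt [-0.002   0.0011] open 85.5$[0]: bad value
$[0]: bad value
$[0]: bad value
```

```bash
python3 -m handwheel '[{"tx":-30,"ty":-18}]' 76;echo " rc $?";  python3 -m handwheel '[{"tx":-30}]';echo " rc $?"; python3 -m handwheel '[{"tx":-20,"ty":-10}]' ;echo " rc $?"; python3 -m handwheel; echo " rc $?"
```

```text
rc 1
 rc 1
 rc 1
 rc 1$[0]: bad value
$[0]: bad value
$[0]: bad value
invalid input
```

```bash
python3 -m handwheel '[{"tx":-30,"ty":-18,"tz":0,"roll":0},{"tx":-30,"ty":-18,"tz":0,"roll":0}]' 76 40; python3 -c "
from station import ctrl
print(ctrl.get_obs())"
```

```text
t: 0.4
tool_pos: [0.3115, 0.4859, 0.2307]
tool_rot: [-0.641, -3.075, 0.001]
contact_force: [1.2, 0.3, 0.3]
opening: 0.0759
grip_force: 0.0
{'t': 0.4, 'q': array([ 8.71879682e-01, -5.92799843e-02,  1.72569433e+00, -1.49353955e-04,
        1.47616373e+00, -2.87850205e-01]), 'dq': array([-0.71320871, -0.40497442,  0.38758849, -0.00477219,  0.00877745,
       -0.69041551]), 'effort': array([  5.14867902, -32.54214764, -37.45171309,   0.10764792,
         0.0961451 ,   0.59030285]), 'tool_pos': array([0.31153002, 0.485938  , 0.23065969]), 'tool_rot': array([-6.41074679e-01, -3.07514487e+00,  1.47374889e-03]), 'contact_force': array([1.18744765, 0.29290908, 0.34148948]), 'wrist_torque': array([-0.00731076, -0.06412955, -0.01168231]), 'grip_force': 0.0, 'opening': 0.07585948775657471}
```

```bash
python3 -m handwheel '[{"tx":-30,"ty":-18},{"tx":-30,"ty":-18}]' 76
```

```text
$[0]: bad value
```

All four keys are required in every row. Continuing with full rows.

```bash
python3 -c "
from meas import *
go(664,-4,180,90)"
```

```text
t 0.40 pos [311.5 485.9 230.7] yaw 66.4 SHIFT [-518.9 -308.2   50.9] roll -0.411 alt 2.731 q6 -0.29 tilt [-0.0005 -0.0009] open 75.9
```

```bash
python3 -m handwheel '[{"tx":-34,"ty":-20,"tz":0,"roll":0},{"tx":-34,"ty":-20,"tz":0,"roll":0},{"tx":-34,"ty":-20,"tz":0,"roll":0},{"tx":-34,"ty":-20,"tz":0,"roll":0},{"tx":-34,"ty":-20,"tz":0,"roll":0},{"tx":-34,"ty":-20,"tz":0,"roll":0},{"tx":-34,"ty":-20,"tz":0,"roll":0},{"tx":-34,"ty":-20,"tz":0,"roll":0},{"tx":-34,"ty":-20,"tz":0,"roll":0},{"tx":-34,"ty":-20,"tz":0,"roll":0},{"tx":-34,"ty":-20,"tz":0,"roll":0},{"tx":-34,"ty":-20,"tz":0,"roll":0}]' 76 40 >/dev/null
python3 -m handwheel '[{"tx":-34,"ty":-20,"tz":0,"roll":0},{"tx":-34,"ty":-20,"tz":0,"roll":0},{"tx":-34,"ty":-20,"tz":0,"roll":0},{"tx":0,"ty":0,"tz":0,"roll":-0.12},{"tx":0,"ty":0,"tz":0,"roll":-0.12},{"tx":0,"ty":0,"tz":0,"roll":-0.12},{"tx":0,"ty":0,"tz":0,"roll":-0.05},{"tx":0,"ty":0,"tz":0,"roll":0},{"tx":0,"ty":0,"tz":0,"roll":0}]' >/dev/null
python3 - <<'E'
from meas import *
go(664,-4,180,90)
im,W,p,T,uv=wrist((664,-4),.022,"w2")
g=(im.max(2)>130).astype(np.uint8); n,l,s,c=cv2.connectedComponentsWithStats(g)
for i in range(1,n):
    if s[i,4]>300: print(s[i],np.round(c[i]), np.round(ray(c[i],p,.022,T)*1000,1))
E
```

```text
t 2.15 pos [658.1   7.5 230.9] yaw 89.8 SHIFT [ -6.  -11.5  50.9] roll -0.004 alt 3.137 q6 -1.67 tilt [-0.0007  0.    ] open 76.3
seed px [251. 177.]
[  68    0  101   36 1961] [115.  16.] [[ 475.7 -157.2]]
[229   0  35  25 700] [246.  10.] [[470.8  -6.8]]
[ 355    0   97   44 2653] [400.  23.] [[484. 169.]]
[ 187   62   51   53 2062] [212.  88.] [[553.6 -50.1]]
[   0   90   49   75 2507] [ 26. 129.] [[ 600.6 -289.5]]
[ 461  102   51   73 2147] [486. 139.] [[616.3 298.5]]
[ 358  111   57   78 2673] [386. 149.] [[628.1 171.9]]
[ 112  145   45   40 1252] [134. 165.] [[ 647.2 -158.5]]
[ 230  153   44   45 1555] [251. 175.] [[661.6  -3.3]]
[ 290  208   44   42 1445] [311. 229.] [[739.7  80. ]]
[ 173  212   44   42 1285] [197. 231.] [[742.6 -81.9]]
[ 442  219   70  118 5986] [482. 268.] [[804.2 335.3]]
```

View pics/w2.png

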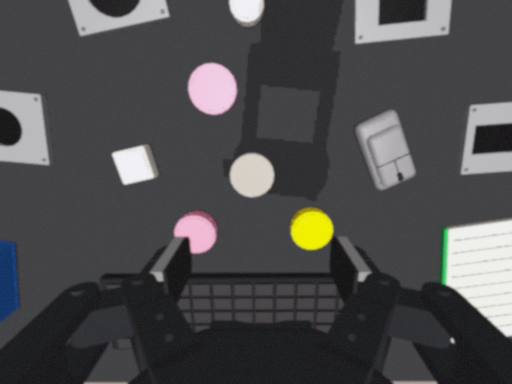

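The wrist view agrees with the top view. The white dish at (251,175) lies at about (662,-3); the pinks are at (212,88) and (197,231), and yellow at (311,229). One enlarged crop to confirm.

```bash
python3 - <<'E'
import cv2
im=cv2.imread("pics/w2.png")[50:270,160:360]; cv2.imwrite("pics/crop.png",cv2.resize(im,None,fx=2.5,fy=2.5,interpolation=cv2.INTER_CUBIC))
E
```

```text
(no output)
```

View pics/crop.png

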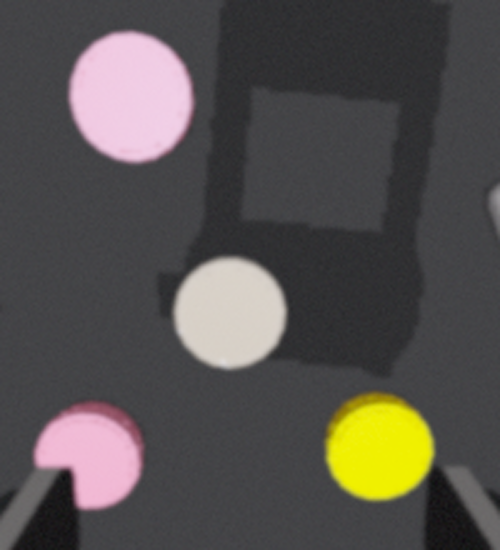

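The crop shows one white dish at (230,312), shaded by the arm, with pink and yellow ones around it. The white one is the large dish.

```bash
python3 -m handwheel '[{"tx":-5,"ty":-11,"tz":30,"roll":0},{"tx":0,"ty":0,"tz":30,"roll":0},{"tx":0,"ty":0,"tz":30,"roll":0},{"tx":0,"ty":0,"tz":30,"roll":0},{"tx":0,"ty":0,"tz":30,"roll":0},{"tx":0,"ty":0,"tz":25,"roll":0},{"tx":0,"ty":0,"tz":15,"roll":0},{"tx":0,"ty":0,"tz":15,"roll":0},{"tx":0,"ty":0,"tz":10,"roll":0},{"tx":0,"ty":0,"tz":0,"roll":0},{"tx":0,"ty":0,"tz":0,"roll":0}]' 
python3 -c "
from meas import *
go(663,-4,5,90)"
```

```text
t: 3.12
tool_pos: [0.6638, -0.0035, 0.0168]
tool_rot: [0.005, 3.141, -0.0]
contact_force: [-0.2, -0.1, 0.0]
opening: 0.076
grip_force: 0.0
t 3.12 pos [663.8  -3.5  16.8] yaw 89.8 SHIFT [ 0.8 -0.5 11.8] roll -0.003 alt 3.139 q6 -1.69 tilt [ 0.0007 -0.0001] open 76.0
```

```bash
python3 -m handwheel '[{"tx":0,"ty":0,"tz":6,"roll":0},{"tx":0,"ty":0,"tz":6,"roll":0},{"tx":0,"ty":0,"tz":0,"roll":0}]' | grep -v rot
python3 -m handwheel '[{"tx":0,"ty":0,"tz":0,"roll":0},{"tx":0,"ty":0,"tz":0,"roll":0},{"tx":0,"ty":0,"tz":0,"roll":0},{"tx":0,"ty":0,"tz":0,"roll":0},{"tx":0,"ty":0,"tz":0,"roll":0},{"tx":0,"ty":0,"tz":0,"roll":0}]' 50 30| grep -v rot
```

```text
t: 3.37
tool_pos: [0.6631, -0.0035, 0.0039]
contact_force: [-0.5, 0.5, -1.0]
opening: 0.0763
grip_force: 0.0
t: 3.87
tool_pos: [0.6638, -0.0035, 0.0049]
contact_force: [-0.7, 0.0, 2.3]
opening: 0.0566
grip_force: 32.2
```

```bash
python3 -m handwheel '[{"tx":0,"ty":0,"tz":-10,"roll":0},{"tx":0,"ty":0,"tz":-25,"roll":0},{"tx":0,"ty":0,"tz":-25,"roll":0},{"tx":0,"ty":0,"tz":-15,"roll":0},{"tx":0,"ty":0,"tz":0,"roll":0}]' | grep -v rot; python3 -c "
from meas import *
go(440.5,-161,15,90)"
```

```text
t: 4.28
tool_pos: [0.6663, -0.0038, 0.0846]
contact_force: [0.7, 0.3, 0.3]
opening: 0.0565
grip_force: 32.2
t 4.28 pos [666.3  -3.8  84.6] yaw 89.8 SHIFT [ 226.  -157.7   67.9] roll -0.003 alt 3.139 q6 -1.69 tilt [ 0.0083 -0.001 ] open 56.5
```

```bash
python3 -m handwheel '[{"tx":15,"ty":-10,"tz":0,"roll":0},{"tx":30,"ty":-21,"tz":0,"roll":0},{"tx":33,"ty":-24,"tz":0,"roll":0},{"tx":33,"ty":-24,"tz":0,"roll":0},{"tx":33,"ty":-24,"tz":0,"roll":0},{"tx":33,"ty":-24,"tz":0,"roll":0},{"tx":30,"ty":-20,"tz":0,"roll":0},{"tx":16,"ty":-10,"tz":0,"roll":0},{"tx":0,"ty":0,"tz":0,"roll":0},{"tx":0,"ty":0,"tz":0,"roll":0},{"tx":0,"ty":0,"tz":0,"roll":0}]' | grep -v rot; python3 - <<'E'
from meas import *
go(440.5,-161,9,90)
im,W,p,T,uv=wrist((440,-161),.01,"w3")
E
```

```text
t: 5.2
tool_pos: [0.44, -0.1596, 0.0789]
contact_force: [0.3, 0.3, -0.7]
opening: 0.0564
grip_force: 32.2
t 5.20 pos [ 440.  -159.6   78.9] yaw 89.8 SHIFT [-0.5 -1.5 69.9] roll -0.003 alt 3.139 q6 -2.08 tilt [-0.0001  0.0005] open 56.4
seed px [258. 206.]
```

View pics/w3.png

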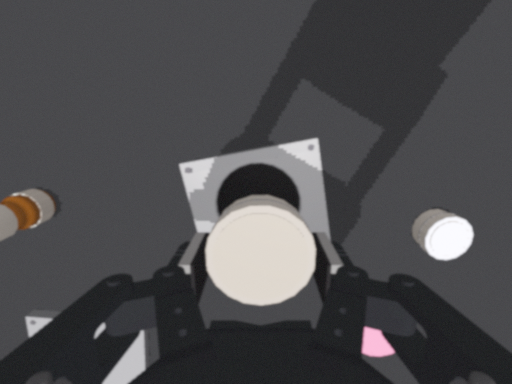

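The dish is held at (261,248). The adapter recess is just beyond it, with plate corners at (180,164) and (318,139).

```bash
python3 - <<'E'
from meas import *
p=optics.camera_params("wrist");o=ctrl.get_obs();B=np.eye(4); B[:3,:3]=Ro.from_rotvec(o["tool_rot"]).as_matrix(); B[:3,3]=o["tool_pos"];T=B@p["tool_from_camera"]
c=ray([[180,164],[318,138.5]],p,.010,T)*1000; d=c[1]-c[0]; L=np.hypot(*d); n=np.array([d[1],-d[0]])/L
print(c,L,c.mean(0)+n*45,np.degrees(np.arctan2(-d[0],d[1])))
im=cv2.imread("pics/w3.png"); print("dish",ray([[206,252],[316,252],[261,199],[261,304]],p,.096,T)*1000)
E
```

```text
[[ 405.11538651 -222.36862631]
 [ 385.40930013 -113.74468781]] 110.39696488407765 [ 439.53962248 -160.02406406] 10.28252157482342
dish [[ 436.6773896  -187.01112701]
 [ 436.80863334 -129.541995  ]
 [ 407.75995774 -158.24938317]
 [ 468.83874239 -158.31565933]]
```

```bash
python3 -m handwheel '[{"tx":-1,"ty":-2,"tz":15,"roll":0},{"tx":0,"ty":0,"tz":20,"roll":0},{"tx":0,"ty":0,"tz":15,"roll":0},{"tx":0,"ty":0,"tz":7,"roll":0},{"tx":0,"ty":0,"tz":5,"roll":0},{"tx":0,"ty":0,"tz":4,"roll":0},{"tx":0,"ty":0,"tz":0,"roll":0},{"tx":0,"ty":0,"tz":2,"roll":0},{"tx":0,"ty":0,"tz":0,"roll":0},{"tx":0,"ty":0,"tz":0,"roll":0}]' | grep -v rot
```

```text
t: 6.08
tool_pos: [0.4413, -0.1621, 0.0119]
contact_force: [-0.1, 0.1, 0.1]
opening: 0.0564
grip_force: 32.2
```

```bash
python3 -m handwheel '[{"tx":0,"ty":0,"tz":1,"roll":0},{"tx":0,"ty":0,"tz":1,"roll":0},{"tx":0,"ty":0,"tz":1,"roll":0},{"tx":0,"ty":0,"tz":0,"roll":0},{"tx":0,"ty":0,"tz":0,"roll":0}]' | grep -v rot
```

```text
t: 6.5
tool_pos: [0.441, -0.1621, 0.0088]
contact_force: [-1.6, 0.9, 4.9]
opening: 0.0564
grip_force: 32.5
```

```bash
python3 -m handwheel '[{"tx":0,"ty":0,"tz":0,"roll":0},{"tx":0,"ty":0,"tz":0,"roll":0},{"tx":0,"ty":0,"tz":0,"roll":0},{"tx":0,"ty":0,"tz":0,"roll":0},{"tx":0,"ty":0,"tz":-20,"roll":0},{"tx":0,"ty":0,"tz":-35,"roll":0},{"tx":0,"ty":0,"tz":-35,"roll":0},{"tx":0,"ty":0,"tz":-20,"roll":0},{"tx":0,"ty":0,"tz":0,"roll":0},{"tx":0,"ty":0,"tz":0,"roll":0}]' 74 | grep -v rot; python3 - <<'E'
from meas import *
go(466,-7.5,8,90)
im,W,p,T,uv=wrist((440,-161),.026,"w4")
E
```

```text
t: 7.33
tool_pos: [0.4418, -0.1624, 0.1197]
contact_force: [-0.3, -0.5, -1.2]
opening: 0.074
grip_force: 0.0
t 7.33 pos [ 441.8 -162.4  119.7] yaw 89.8 SHIFT [-23.5 155.1 111.5] roll -0.003 alt 3.139 q6 -2.08 tilt [ 0.003  -0.0016] open 74.0
seed px [261. 195.]
```

View pics/w4.png

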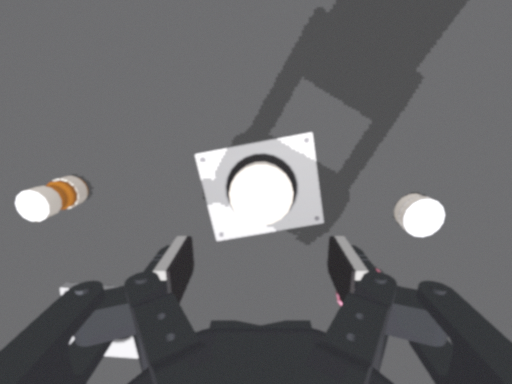

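Large dish sits inside the recess at (261,195) with a dark gap all round. The small dish is at (419,215). Moving above it.

```bash
python3 -m handwheel '[{"tx":-3,"ty":15,"tz":0,"roll":0},{"tx":-5,"ty":30,"tz":0,"roll":0},{"tx":-5,"ty":32,"tz":0,"roll":0},{"tx":-5,"ty":32,"tz":0,"roll":0},{"tx":-4,"ty":30,"tz":0,"roll":0},{"tx":-2,"ty":16,"tz":0,"roll":0},{"tx":0,"ty":0,"tz":0,"roll":0},{"tx":0,"ty":0,"tz":0,"roll":0},{"tx":0,"ty":0,"tz":0,"roll":0}]' 54 | grep -v rot; cat >> meas.py <<'E'
def top(seed,lo,hi,r=45,name=None):
    im,W,p,T,uv=wrist(seed,(lo+hi)/2000,name)
    m=((W[...,2]>lo)&(W[...,2]<hi)&(np.hypot(W[...,0]-seed[0],W[...,1]-seed[1])<r)).astype(np.uint8)
    n,l,s,c=cv2.connectedComponentsWithStats(m); k=1+s[1:,4].argmax(); P=W[l==k][:,:2].astype(np.float32)
    R=cv2.minAreaRect(P); print("n",s[k,4],"z %.1f"%np.median(W[l==k][:,2]),"mean",P.mean(0).round(1),"rect",np.round(R[0],1),np.round(R[1],1),"ang %.1f"%R[2])
E
python3 - <<'E'
from meas import *
top((466,-7.5),16,28)
go(466,-7.5,8,90)
E
```

```text
t: 8.13
tool_pos: [0.4643, -0.0073, 0.1168]
contact_force: [0.3, 0.5, 0.4]
opening: 0.0539
grip_force: 0.0
seed px [259. 199.]
n 1309 z 23.7 mean [462.5  -6.4] rect [463.5  -6.8] [38.  36.8] ang 0.8
t 8.18 pos [464.6  -7.7 117.2] yaw 89.8 SHIFT [ -1.6   0.2 109.2] roll -0.004 alt 3.138 q6 -1.74 tilt [-0.002  0.   ] open 53.9
```

```bash
python3 -m handwheel '[{"tx":0,"ty":0,"tz":20,"roll":0},{"tx":0,"ty":0,"tz":30,"roll":0},{"tx":0,"ty":0,"tz":25,"roll":0},{"tx":0,"ty":0,"tz":15,"roll":0},{"tx":0,"ty":0,"tz":10,"roll":0},{"tx":0,"ty":0,"tz":9,"roll":0},{"tx":0,"ty":0,"tz":0,"roll":0},{"tx":0,"ty":0,"tz":0,"roll":0}]' | grep -v rot
python3 -m handwheel '[{"tx":0,"ty":0,"tz":0,"roll":0},{"tx":0,"ty":0,"tz":0,"roll":0},{"tx":0,"ty":0,"tz":0,"roll":0},{"tx":0,"ty":0,"tz":0,"roll":0},{"tx":0,"ty":0,"tz":0,"roll":0},{"tx":0,"ty":0,"tz":0,"roll":0}]' 30 30| grep -v rot
```

```text
t: 8.85
tool_pos: [0.4655, -0.0074, 0.0096]
contact_force: [0.7, -1.0, 0.9]
opening: 0.0537
grip_force: 0.0
t: 9.35
tool_pos: [0.4667, -0.0073, 0.0108]
contact_force: [-0.5, -0.8, 6.0]
opening: 0.0364
grip_force: 30.4
```

```bash
python3 -m handwheel '[{"tx":0,"ty":0,"tz":-10,"roll":0},{"tx":0,"ty":0,"tz":-25,"roll":0},{"tx":0,"ty":0,"tz":-25,"roll":0},{"tx":0,"ty":0,"tz":-15,"roll":0},{"tx":0,"ty":0,"tz":0,"roll":0},{"tx":0,"ty":0,"tz":0,"roll":0}]' | grep -v rot; python3 -c "
from meas import *
go(600.4,-329,15,90)"
```

```text
t: 9.85
tool_pos: [0.4657, -0.0069, 0.0851]
contact_force: [0.3, -0.0, -1.1]
opening: 0.0363
grip_force: 30.1
t 9.85 pos [465.7  -6.9  85.1] yaw 89.8 SHIFT [-135.4 -321.7   70.5] roll -0.003 alt 3.139 q6 -1.74 tilt [ 0.0019 -0.0003] open 36.3
```

```bash
python3 -m handwheel '[{"tx":-6,"ty":-14,"tz":0,"roll":0},{"tx":-12,"ty":-28,"tz":0,"roll":0},{"tx":-14,"ty":-34,"tz":0,"roll":0},{"tx":-14,"ty":-34,"tz":0,"roll":0},{"tx":-14,"ty":-34,"tz":0,"roll":0},{"tx":-14,"ty":-34,"tz":0,"roll":0},{"tx":-14,"ty":-34,"tz":0,"roll":0},{"tx":-14,"ty":-34,"tz":0,"roll":0},{"tx":-14,"ty":-34,"tz":0,"roll":0},{"tx":-12,"ty":-28,"tz":0,"roll":0},{"tx":-7,"ty":-14,"tz":0,"roll":0}]' >/dev/null
python3 -m handwheel '[{"tx":0,"ty":0,"tz":0,"roll":0},{"tx":0,"ty":0,"tz":0,"roll":0},{"tx":0,"ty":0,"tz":0,"roll":0}]' |grep -v rot
python3 - <<'E'
from meas import *
go(600.4,-329,15,90)
im,W,p,T,uv=wrist((600.4,-329),.010,"w5")
# plate contour rays
m=((W[...,2]>6)&(W[...,2]<14)&(np.hypot(W[...,0]-600,W[...,1]+329)<80)); P=W[m][:,:2].astype(np.float32); print(len(P)); print(cv2.minAreaRect(P))
E
```

```text
t: 11.02
tool_pos: [0.5981, -0.3278, 0.0823]
contact_force: [-0.2, 0.4, -1.4]
opening: 0.0362
grip_force: 30.2
t 11.02 pos [ 598.1 -327.8   82.3] yaw 89.9 SHIFT [-2.5 -1.3 67.2] roll -0.002 alt 3.139 q6 -2.18 tilt [-0.003   0.0025] open 36.2
seed px [258. 207.]
8752
((598.0419921875, -329.2863464355469), (110.39898681640625, 90.33136749267578), 84.65623474121094)
```

View pics/w5.png

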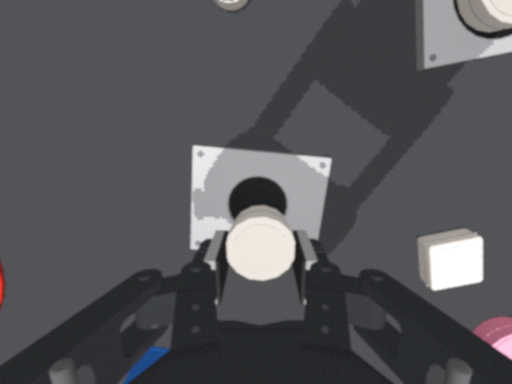

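The small dish is held at (260,243) and the recess is aligned at (257,200). The plate measures 110.4 x 90.3 mm, as it should.

```bash
python3 -m handwheel '[{"tx":-2,"ty":-1,"tz":15,"roll":0},{"tx":0,"ty":0,"tz":20,"roll":0},{"tx":0,"ty":0,"tz":13,"roll":0},{"tx":0,"ty":0,"tz":8,"roll":0},{"tx":0,"ty":0,"tz":5,"roll":0},{"tx":0,"ty":0,"tz":3,"roll":0},{"tx":0,"ty":0,"tz":0,"roll":0},{"tx":0,"ty":0,"tz":0,"roll":0}]' | grep -v rot
python3 -m handwheel '[{"tx":0,"ty":0,"tz":1,"roll":0},{"tx":0,"ty":0,"tz":1,"roll":0},{"tx":0,"ty":0,"tz":0,"roll":0},{"tx":0,"ty":0,"tz":0,"roll":0}]' | grep -v rot
```

```text
t: 11.73
tool_pos: [0.6018, -0.3306, 0.021]
contact_force: [-0.4, -0.2, -0.5]
opening: 0.0362
grip_force: 30.2
t: 12.07
tool_pos: [0.6015, -0.3305, 0.0186]
contact_force: [-0.5, -0.3, -0.1]
opening: 0.0364
grip_force: 30.2
```

```bash
python3 -m handwheel '[{"tx":1,"ty":1,"tz":1,"roll":0},{"tx":0,"ty":0,"tz":1,"roll":0},{"tx":0,"ty":0,"tz":1,"roll":0},{"tx":0,"ty":0,"tz":1,"roll":0},{"tx":0,"ty":0,"tz":0,"roll":0},{"tx":0,"ty":0,"tz":0,"roll":0}]' | grep -v rot
```

```text
t: 12.57
tool_pos: [0.6005, -0.3294, 0.0149]
contact_force: [-3.0, 1.4, 3.2]
opening: 0.0365
grip_force: 30.5
```

```bash
python3 -m handwheel '[{"tx":0,"ty":0,"tz":0.5,"roll":0},{"tx":0,"ty":0,"tz":0,"roll":0},{"tx":0,"ty":0,"tz":0,"roll":0},{"tx":0,"ty":0,"tz":0,"roll":0},{"tx":0,"ty":0,"tz":-15,"roll":0},{"tx":0,"ty":0,"tz":-35,"roll":0},{"tx":0,"ty":0,"tz":-35,"roll":0},{"tx":0,"ty":0,"tz":-20,"roll":0},{"tx":0,"ty":0,"tz":0,"roll":0},{"tx":0,"ty":0,"tz":0,"roll":0}]' 62 | grep -v rot; python3 - <<'E'
from meas import *
go(649.5,-159.7,7,103.1)
top((600,-329.5),20,34,40)
top((649,-159),16,30,45,"w6")
E
```

```text
t: 13.4
tool_pos: [0.6017, -0.3302, 0.1224]
contact_force: [0.1, -0.2, -1.0]
opening: 0.0619
grip_force: 0.0
t 13.40 pos [ 601.7 -330.2  122.4] yaw 89.8 SHIFT [-46.8 171.  115.1] roll -0.231 alt 2.910 q6 -2.18 tilt [ 0.0044 -0.0031] open 61.9
seed px [260. 194.]
n 1312 z 27.7 mean [ 596.6 -328.4] rect [ 597.4 -328.2] [36.9 37.8] ang 86.5
seed px [433. 243.]
n 2003 z 23.6 mean [ 645.4 -162.4] rect [ 647.3 -160.3] [44.4 44.2] ang 12.6
```

View pics/w6.png

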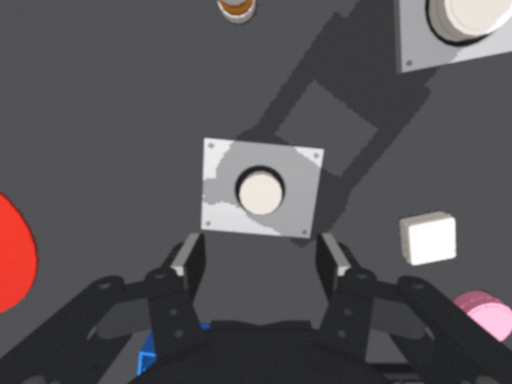

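Small dish sits in its recess at (260,193), and the large dish is still in place at the top right. The square dish is at (428,239).

```bash
python3 -m handwheel '[{"tx":-4,"ty":16,"tz":0,"roll":0},{"tx":-10,"ty":34,"tz":0,"roll":0},{"tx":-10,"ty":36,"tz":0,"roll":0},{"tx":-10,"ty":36,"tz":0,"roll":0},{"tx":-9,"ty":32,"tz":0,"roll":0},{"tx":-5,"ty":16,"tz":0,"roll":0},{"tx":0,"ty":0,"tz":10,"roll":-0.12},{"tx":0,"ty":0,"tz":10,"roll":-0.105},{"tx":0,"ty":0,"tz":0,"roll":0},{"tx":0,"ty":0,"tz":0,"roll":0},{"tx":0,"ty":0,"tz":0,"roll":0}]' 62 | grep -v rot; python3 - <<'E'
from meas import *
top((649,-159),16,30,45)
go(649.5,-160,7,103)
E
```

```text
t: 14.42
tool_pos: [0.6484, -0.159, 0.0981]
contact_force: [-0.5, -0.8, 0.5]
opening: 0.0622
grip_force: 0.0
seed px [259. 204.]
n 2522 z 23.6 mean [ 645.8 -160. ] rect [ 647.3 -159.7] [43.4 44.1] ang 12.9
t 14.47 pos [ 648.8 -159.4   98.8] yaw 102.6 SHIFT [-0.6 -0.8 91.8] roll -0.007 alt 3.135 q6 -2.14 tilt [-0.0002  0.0002] open 61.6
```

```bash
python3 -m handwheel '[{"tx":0,"ty":-1,"tz":20,"roll":-0.005},{"tx":0,"ty":0,"tz":25,"roll":0},{"tx":0,"ty":0,"tz":20,"roll":0},{"tx":0,"ty":0,"tz":12,"roll":0},{"tx":0,"ty":0,"tz":8,"roll":0},{"tx":0,"ty":0,"tz":6,"roll":0},{"tx":0,"ty":0,"tz":0,"roll":0},{"tx":0,"ty":0,"tz":0,"roll":0}]' | grep -v rot
python3 -m handwheel '[{"tx":0,"ty":0,"tz":0,"roll":0},{"tx":0,"ty":0,"tz":0,"roll":0},{"tx":0,"ty":0,"tz":0,"roll":0},{"tx":0,"ty":0,"tz":0,"roll":0},{"tx":0,"ty":0,"tz":0,"roll":0},{"tx":0,"ty":0,"tz":0,"roll":0}]' 36 30| grep -v rot
```

```text
t: 15.13
tool_pos: [0.6497, -0.1607, 0.0086]
contact_force: [1.3, 0.3, -0.2]
opening: 0.0621
grip_force: 0.0
t: 15.63
tool_pos: [0.6503, -0.1609, 0.0095]
contact_force: [-0.1, -0.9, 5.1]
opening: 0.0433
grip_force: 32.7
```

Gripped at 43 mm. Lifting, then moving toward the square adapter.

```bash
python3 -m handwheel '[{"tx":0,"ty":0,"tz":-10,"roll":0},{"tx":0,"ty":0,"tz":-25,"roll":0},{"tx":0,"ty":0,"tz":-25,"roll":0},{"tx":0,"ty":0,"tz":-20,"roll":0.05},{"tx":0,"ty":0,"tz":0,"roll":0.085},{"tx":0,"ty":0,"tz":0,"roll":0},{"tx":0,"ty":0,"tz":0,"roll":0}]' | grep -v rot; python3 -c "
from meas import *
go(455.2,173.5,15,95)"
```

```text
t: 16.22
tool_pos: [0.6484, -0.1602, 0.0874]
contact_force: [-0.3, -0.1, -0.9]
opening: 0.0431
grip_force: 32.0
t 16.22 pos [ 648.4 -160.2   87.4] yaw 95.4 SHIFT [160.9 350.4  72.8] roll 0.007 alt -3.135 q6 -2.02 tilt [-0.0011  0.0004] open 43.1
```

```bash
python3 -m handwheel '[{"tx":6,"ty":12,"tz":0,"roll":0},{"tx":11,"ty":24,"tz":0,"roll":0},{"tx":14,"ty":32,"tz":0,"roll":0},{"tx":15,"ty":33,"tz":0,"roll":0},{"tx":15,"ty":33,"tz":0,"roll":0},{"tx":15,"ty":33,"tz":0,"roll":0},{"tx":15,"ty":33,"tz":0,"roll":0},{"tx":15,"ty":33,"tz":0,"roll":0},{"tx":15,"ty":33,"tz":0,"roll":0},{"tx":15,"ty":33,"tz":0,"roll":0},{"tx":12,"ty":26,"tz":0,"roll":0},{"tx":8,"ty":16,"tz":0,"roll":0}]' >/dev/null
python3 -m handwheel '[{"tx":5,"ty":9,"tz":0,"roll":0},{"tx":0,"ty":0,"tz":0,"roll":0},{"tx":0,"ty":0,"tz":0,"roll":0},{"tx":0,"ty":0,"tz":0,"roll":0}]' |grep -v rot
python3 - <<'E'
from meas import *
go(455.2,173.5,15,95)
im,W,p,T,uv=wrist((455,173),.010,"w7")
m=((W[...,2]>6)&(W[...,2]<14)&(np.hypot(W[...,0]-455,W[...,1]-173)<80)); P=W[m][:,:2].astype(np.float32); print(len(P)); print(cv2.minAreaRect(P))
E
```

```text
t: 17.55
tool_pos: [0.4567, 0.1726, 0.0876]
contact_force: [-0.0, -0.4, -0.8]
opening: 0.0429
grip_force: 32.0
t 17.55 pos [456.7 172.6  87.6] yaw 95.3 SHIFT [ 1.4  1.1 72.6] roll 0.005 alt -3.137 q6 -1.45 tilt [-0.0002 -0.0005] open 42.9
seed px [260. 201.]
7497
((448.6865234375, 174.26272583007812), (82.38607788085938, 110.54342651367188), 4.991185188293457)
```

View pics/w7.png

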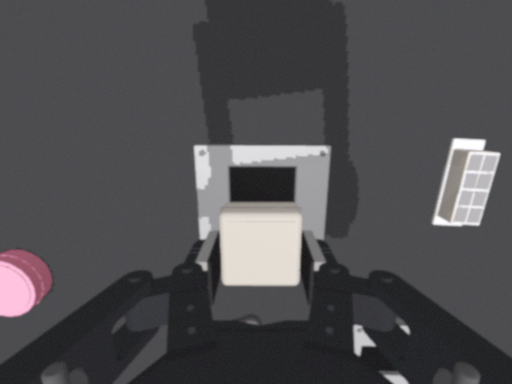

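Square dish (261,244) is aligned with the recess (262,185). Lowering.

```bash
python3 -m handwheel '[{"tx":1,"ty":1,"tz":15,"roll":0.005},{"tx":0,"ty":0,"tz":20,"roll":0},{"tx":0,"ty":0,"tz":18,"roll":0},{"tx":0,"ty":0,"tz":10,"roll":0},{"tx":0,"ty":0,"tz":5,"roll":0},{"tx":0,"ty":0,"tz":1,"roll":0},{"tx":0,"ty":0,"tz":1,"roll":0},{"tx":0,"ty":0,"tz":0,"roll":0},{"tx":0,"ty":0,"tz":0,"roll":0}]' | grep -v rot
```

```text
t: 18.35
tool_pos: [0.4564, 0.1743, 0.0189]
contact_force: [-0.4, -0.2, -0.7]
opening: 0.0428
grip_force: 32.0
```

```bash
python3 -m handwheel '[{"tx":1,"ty":0,"tz":1,"roll":0},{"tx":0,"ty":0,"tz":1,"roll":0},{"tx":0,"ty":0,"tz":1,"roll":0},{"tx":0,"ty":0,"tz":1,"roll":0},{"tx":0,"ty":0,"tz":1,"roll":0},{"tx":0,"ty":0,"tz":0,"roll":0},{"tx":0,"ty":0,"tz":0,"roll":0}]' | grep -v rot
```

```text
t: 18.93
tool_pos: [0.4546, 0.1742, 0.0135]
contact_force: [-2.0, -0.0, 5.0]
opening: 0.0433
grip_force: 32.6
```

```bash
python3 -m handwheel '[{"tx":0,"ty":0,"tz":0,"roll":0},{"tx":0,"ty":0,"tz":0,"roll":0},{"tx":0,"ty":0,"tz":0,"roll":0},{"tx":0,"ty":0,"tz":0,"roll":0},{"tx":0,"ty":0,"tz":-15,"roll":0},{"tx":0,"ty":0,"tz":-35,"roll":0},{"tx":0,"ty":0,"tz":-35,"roll":0},{"tx":0,"ty":0,"tz":-20,"roll":0},{"tx":0,"ty":0,"tz":0,"roll":0},{"tx":0,"ty":0,"tz":0,"roll":0}]' 62 | grep -v rot; python3 - <<'E'
from meas import *
top((455,174),20,34,45,"w8")
top((428,339),14,30,45)
go(428,339,9,91.2)
E
```

```text
t: 19.77
tool_pos: [0.4555, 0.1743, 0.1194]
contact_force: [0.5, 0.7, -0.1]
opening: 0.0621
grip_force: 0.0
seed px [259. 197.]
n 2200 z 27.7 mean [450.7 174.9] rect [451.9 175.1] [43.1 43.9] ang 4.7
seed px [442. 184.]
n 2079 z 23.3 mean [424.  339.7] rect [425.4 342. ] [60.2 25.5] ang 3.0
t 19.87 pos [453.5 173.9 116.4] yaw 95.0 SHIFT [ 10.8 166.8 107.4] roll 0.066 alt -3.075 q6 -1.45 tilt [-0.0022 -0.0005] open 61.9
```

View pics/w8.png

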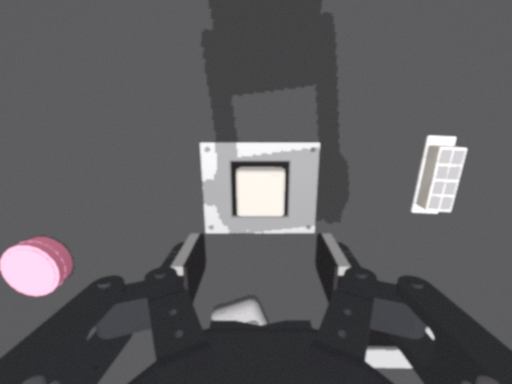

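The square dish sits in its recess at (261,192). The slide is at (440,177).

```bash
python3 -m handwheel '[{"tx":1,"ty":16,"tz":0,"roll":0},{"tx":2,"ty":32,"tz":0,"roll":0},{"tx":2,"ty":36,"tz":0,"roll":0},{"tx":2,"ty":36,"tz":0,"roll":0},{"tx":2,"ty":32,"tz":0,"roll":0},{"tx":1,"ty":16,"tz":0,"roll":0},{"tx":0,"ty":0,"tz":10,"roll":0.035},{"tx":0,"ty":0,"tz":10,"roll":0},{"tx":0,"ty":0,"tz":0,"roll":0},{"tx":0,"ty":0,"tz":0,"roll":0},{"tx":0,"ty":0,"tz":0,"roll":0}]' 48 | grep -v rot; python3 - <<'E'
from meas import *
top((426,340),14,30,45)
go(428,340,9,93)
E
```

```text
t: 20.78
tool_pos: [0.4296, 0.3397, 0.097]
contact_force: [1.3, 0.8, 0.4]
opening: 0.048
grip_force: 0.0
seed px [260. 200.]
n 1984 z 23.5 mean [423.6 342.3] rect [425.4 342.6] [60.2 23.8] ang 2.5
t 20.83 pos [430.  340.   97.6] yaw 93.0 SHIFT [ 2.   0.2 88.6] roll -0.001 alt 3.141 q6 -1.09 tilt [-0.0003 -0.0002] open 47.9
```

```bash
python3 -m handwheel '[{"tx":2,"ty":2,"tz":20,"roll":0.005},{"tx":0,"ty":0,"tz":25,"roll":0},{"tx":0,"ty":0,"tz":18,"roll":0},{"tx":0,"ty":0,"tz":12,"roll":0},{"tx":0,"ty":0,"tz":8,"roll":0},{"tx":0,"ty":0,"tz":4,"roll":0},{"tx":0,"ty":0,"tz":0,"roll":0},{"tx":0,"ty":0,"tz":0,"roll":0}]' | grep -v rot
python3 -m handwheel '[{"tx":0,"ty":0,"tz":0,"roll":0},{"tx":0,"ty":0,"tz":0,"roll":0},{"tx":0,"ty":0,"tz":0,"roll":0},{"tx":0,"ty":0,"tz":0,"roll":0},{"tx":0,"ty":0,"tz":0,"roll":0},{"tx":0,"ty":0,"tz":0,"roll":0}]' 16 30| grep -v rot
```

```text
t: 21.5
tool_pos: [0.4285, 0.3428, 0.0117]
contact_force: [-1.1, -0.6, -0.1]
opening: 0.0479
grip_force: 0.0
t: 22.0
tool_pos: [0.4287, 0.3431, 0.0121]
contact_force: [0.7, -0.5, 4.7]
opening: 0.0235
grip_force: 30.8
```

```bash
python3 -m handwheel '[{"tx":0,"ty":0,"tz":-10,"roll":0},{"tx":0,"ty":0,"tz":-25,"roll":0},{"tx":0,"ty":0,"tz":-25,"roll":0.05},{"tx":0,"ty":0,"tz":-20,"roll":0.1},{"tx":0,"ty":0,"tz":0,"roll":0.12},{"tx":0,"ty":0,"tz":0,"roll":0.12},{"tx":0,"ty":0,"tz":0,"roll":0.12},{"tx":0,"ty":0,"tz":0,"roll":0.12},{"tx":0,"ty":0,"tz":0,"roll":0.12},{"tx":0,"ty":0,"tz":0,"roll":0.12},{"tx":0,"ty":0,"tz":0,"roll":0.12},{"tx":0,"ty":0,"tz":0,"roll":0.12}]' | grep -v rot
python3 -m handwheel '[{"tx":0,"ty":0,"tz":0,"roll":0.12},{"tx":0,"ty":0,"tz":0,"roll":0.12},{"tx":0,"ty":0,"tz":0,"roll":0.12},{"tx":0,"ty":0,"tz":0,"roll":0.07},{"tx":0,"ty":0,"tz":0,"roll":0},{"tx":0,"ty":0,"tz":0,"roll":0},{"tx":0,"ty":0,"tz":0,"roll":0}]' | grep -v rot
 python3 -c "
from meas import *
go(617,334,16,4.1)"
```

```text
t: 23.0
tool_pos: [0.4272, 0.3422, 0.0907]
contact_force: [-0.1, -1.0, -0.9]
opening: 0.0231
grip_force: 30.1
t: 23.58
tool_pos: [0.4275, 0.3423, 0.0907]
contact_force: [0.5, -0.7, -0.1]
opening: 0.0235
grip_force: 30.1
t 23.58 pos [427.5 342.3  90.7] yaw 4.6 SHIFT [-23.4 188.3  74.6] roll 0.008 alt -3.134 q6 0.46 tilt [-0.0004 -0.0003] open 23.5
```

```bash
python3 -m handwheel '[{"tx":-2,"ty":16,"tz":0,"roll":0.008},{"tx":-4,"ty":28,"tz":0,"roll":0},{"tx":-4,"ty":34,"tz":0,"roll":0},{"tx":-4,"ty":34,"tz":0,"roll":0},{"tx":-4,"ty":34,"tz":0,"roll":0},{"tx":-3,"ty":27,"tz":0,"roll":0},{"tx":-2,"ty":15,"tz":0,"roll":0},{"tx":0,"ty":0,"tz":0,"roll":0},{"tx":0,"ty":0,"tz":0,"roll":0},{"tx":0,"ty":0,"tz":0,"roll":0}]' |grep -v rot
python3 - <<'E'
from meas import *
go(617,334,16,4.1)
im,W,p,T,uv=wrist((617,334),.010,"w9")
m=((W[...,2]>6)&(W[...,2]<14)&(np.hypot(W[...,0]-617,W[...,1]-334)<80)); P=W[m][:,:2].astype(np.float32); print(len(P)); print(cv2.minAreaRect(P))
E
```

```text
t: 24.42
tool_pos: [0.6158, 0.3328, 0.0903]
contact_force: [0.7, -0.9, -0.9]
opening: 0.0226
grip_force: 30.1
t 24.42 pos [615.8 332.8  90.3] yaw 4.1 SHIFT [ 1.1  1.4 74.3] roll -0.001 alt 3.141 q6 0.32 tilt [-0.0016 -0.0004] open 22.6
seed px [263. 201.]
7023
((615.0431518554688, 339.8047180175781), (90.24695587158203, 100.26045989990234), 3.975562334060669)
```

View pics/w9.png

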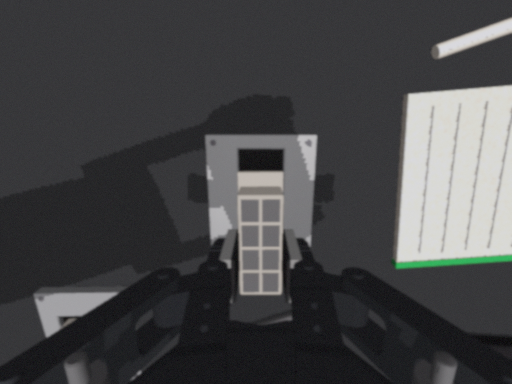

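The slide (261,240) lies parallel to its recess (261,160), and both measurements agree within 2 mm. Lowering.

```bash
python3 -m handwheel '[{"tx":0,"ty":0,"tz":15,"roll":0},{"tx":0,"ty":0,"tz":20,"roll":0},{"tx":0,"ty":0,"tz":18,"roll":0},{"tx":0,"ty":0,"tz":10,"roll":0},{"tx":0,"ty":0,"tz":4,"roll":0},{"tx":0,"ty":0,"tz":1,"roll":0},{"tx":0,"ty":0,"tz":1,"roll":0},{"tx":0,"ty":0,"tz":0,"roll":0},{"tx":0,"ty":0,"tz":0,"roll":0}]' | grep -v rot
```

```text
t: 25.22
tool_pos: [0.6178, 0.3332, 0.0233]
contact_force: [0.5, -0.1, -0.6]
opening: 0.0232
grip_force: 30.1
```

```bash
python3 -m handwheel '[{"tx":0,"ty":-1,"tz":2,"roll":0},{"tx":0,"ty":0,"tz":1,"roll":0},{"tx":0,"ty":0,"tz":1,"roll":0},{"tx":0,"ty":0,"tz":1,"roll":0},{"tx":0,"ty":0,"tz":1,"roll":0},{"tx":0,"ty":0,"tz":1,"roll":0},{"tx":0,"ty":0,"tz":0,"roll":0},{"tx":0,"ty":0,"tz":0,"roll":0}]' | grep -v rot
```

```text
t: 25.88
tool_pos: [0.6161, 0.3328, 0.0162]
contact_force: [-3.1, -1.1, 5.7]
opening: 0.0234
grip_force: 30.8
```

Contact is at the expected height. Releasing and rising.

```bash
python3 -m handwheel '[{"tx":0,"ty":0,"tz":0,"roll":0},{"tx":0,"ty":0,"tz":0,"roll":0},{"tx":0,"ty":0,"tz":0,"roll":0},{"tx":0,"ty":0,"tz":0,"roll":0},{"tx":0,"ty":0,"tz":-15,"roll":0},{"tx":0,"ty":0,"tz":-35,"roll":0},{"tx":0,"ty":0,"tz":-35,"roll":0},{"tx":0,"ty":0,"tz":-35,"roll":0},{"tx":0,"ty":0,"tz":-35,"roll":0},{"tx":0,"ty":0,"tz":-20,"roll":0},{"tx":0,"ty":0,"tz":0,"roll":0},{"tx":0,"ty":0,"tz":0,"roll":0}]' 50 | grep -v rot; python3 - <<'E'
from meas import *
top((616,333),20,34,45)
im,W,p,T,uv=wrist((616,333),.01)
im2,d=optics.get_image("side"); im2=im2[:,:,::-1]
cv2.imwrite("pics/final.png",np.vstack([np.hstack([cv2.resize(im,(400,300)),cv2.resize(im2,(400,300))]),np.hstack([cv2.resize(im2[90:240,130:330],(400,300)),cv2.resize(im2[225:375,190:390],(400,300))])]))
E
```

```text
t: 26.88
tool_pos: [0.617, 0.3332, 0.1932]
contact_force: [0.3, -0.6, -0.5]
opening: 0.0498
grip_force: 0.0
seed px [259. 180.]
n 1048 z 27.5 mean [615.6 337.7] rect [615.5 336.3] [23.8 59.8] ang 4.4
seed px [261. 177.]
```

View pics/final.png

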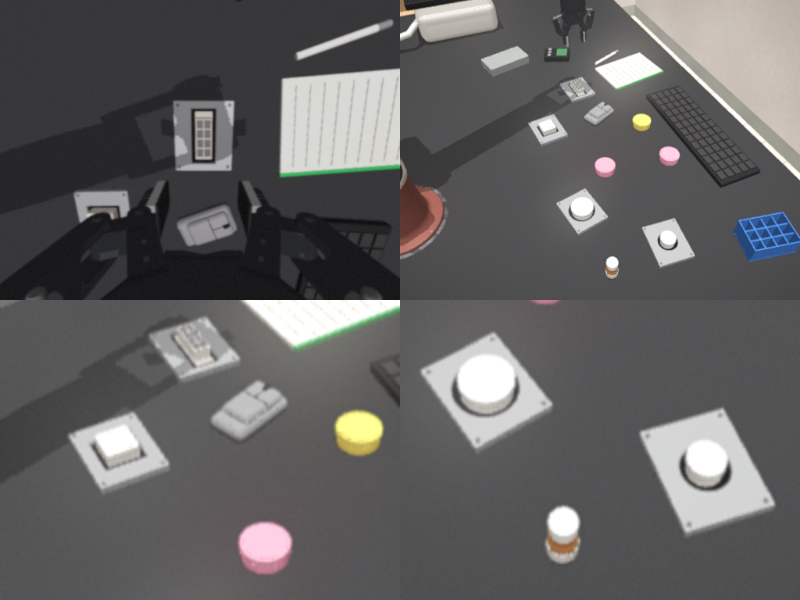

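All four vessels sit in their recesses: slide at (204,135), square dish (118,445), large dish (487,382), small dish (706,462). The vial, mouse and look-alikes haven't moved. Handing in.

```bash
python3 -c "
from station import ctrl
print(ctrl.finish_job())"
```

```text
the job is handed in; nothing more can be done
None
```

All four vessels are in their matching adapters, flat on the recess floors going by contact force, measured heights and the last pictures. The vial, mouse and look-alikes were left in place, and I handed the job in at about 27 s of robot time; no verdict came back.

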